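Close up the desk organiser

TASK

Close up the small wooden organiser on the desk: press its half-open lid all the way down, and push fully home the drawer in which the film canister stands, gently, so that the canister stays upright. Only push with the fingertips: do not touch or lift what lies in the drawers, leave the other drawer (the one with the lens cap) open as it is, and do not disturb the other things on the desk. Lid and drawer may be done in either order.

Things in the scene. Friction and masses are not known exactly. Their poses are not given: they have to be found in the camera images.
- organiser: plain wooden organiser, 130 deep (x) x 210 wide (y) mm, fixed on the left or right of the desk. Origin: centre of its underside; x points to its back, y to its left, z up. Two drawers side by side, flush with its front (x = -65 mm) when shut; flat top 76 mm high; on the rear of the top (x = -15 to +65 mm) an open tray, rim 106 mm high, with a hinged lid, leaves a 50 mm ledge in front
- left_front (a point): middle of the outer face of the left (+y) drawer's front board, 36 mm above the desk, at y = +51 mm of the organiser; moves with the drawer. Board 94 wide, 8 thick, from 6 to 66 mm above the desk, with a finger notch 28 wide, 14 deep in the middle of its upper edge. Drawer open at the top, 80 mm wide inside, floor 11 mm and side walls 45 mm above the desk
- right_front (a point): the same point of the right (-y) drawer, which is alike, at y = -51 mm of the organiser
- left_drawer (a joint): how far the left drawer stands open, in m: 0 = shut, flush (its stop), 0.10 = fully out; starts at 0.055 to 0.08. It slides along the organiser's x axis, with about 1 N of friction, and stays where it is left
- right_drawer (a joint): the same for the right drawer
- lid (a joint): opening angle of the lid in rad: 0 = shut, lying level on the tray's rim (its stop); starts at 0.6 to 1.0, half open. The stiff hinge holds it where it is left; about 2 N near the free edge moves it
- lid_edge (a point): middle of the lid's free front edge, on its upper face. The lid is a board 80 mm from hinge to edge, 210 wide, 6 thick, with a small tab that stands 8 mm out from the middle of the edge. Shut, its upper face is 112 mm above the desk
- lid_hinge (a point): middle of the lid's hinge line, along the organiser's y axis on the rear rim of the tray: x = +65 mm, 106 mm above the desk
- canister: film canister, 34 mm across and 52 mm high, standing upright in the left or the right drawer. Origin: centre of its underside; z up along it
- lens_cap: flat round lens cap, 56 mm across and 10 high, lying in the other drawer. Origin: centre of its underside
- spare_canister: bystander: a film canister of the same size that stands on the desk, just right of the organiser (not the one meant). Origin: centre of its underside
- spray_can: bystander: small spray can, 36 mm across and 130 high, on the desk left of the organiser. Origin: centre of its underside
- tray_cup: bystander: small black cup, 68 mm across and 44 high, on the desk right of the open drawers. Origin: centre of its underside
- mug: bystander: mug, 85 mm high, on a cork coaster on the other side of the desk. Origin: underside
- phone: bystander: phone lying beside the mug, 147 x 71 x 9 mm. Origin: centre of its underside
- mouse: bystander: cordless mouse beside the mug, 109 x 67 x 35 mm. Origin: centre of its underside
Mind the look-alikes: they are no part of the job. Leave any purple look-alike of the canister alone.

How it is judged:
At the end, for the whole second after the job is handed in: The lid is down to within 0.06 rad, the drawer with the canister is within 6 mm of shut with the canister upright in it (within 0.2 rad) and at rest, and the front of the other drawer is within 15 mm of where it was (value of joint lid below 0.06 rad and ((y of canister in the frame of organiser above 0 m and value of joint left_drawer below 0.006 m and distance of right_front from where it was at the start of the episode below 0.015 m) or (y of canister in the frame of organiser below 0 m and value of joint right_drawer below 0.006 m and distance of left_front from where it was at the start of the episode below 0.015 m)) and angle between canister's own z axis and vertical below 0.2 rad and height (world z) of canister below 0.02 m and linear speed of canister below 0.02 m/s); the robot touches nothing.
It fails at once if the other drawer is moved by more than 15 mm ((y of canister in the frame of organiser above 0 m and distance of right_front from where it was at the start of the episode above 0.015 m) or (y of canister in the frame of organiser below 0 m and distance of left_front from where it was at the start of the episode above 0.015 m)).
It fails at once if the canister in the drawer is tipped over (angle between canister's own z axis and vertical above 0.5 rad).
It fails at once if the fingers touch the canister or the lens cap (contact force between the fingers and canister above 0.5 N or contact force between the fingers and lens_cap above 0.5 N).
It fails at once if the canister or the lens cap is lifted out (height (world z) of any of canister, lens_cap above 0.03 m).
It fails at once if a thing standing round the organiser is shifted by more than 30 mm, or tipped (distance of any of spare_canister, spray_can, tray_cup, mug, phone, mouse from where it was at the start of the episode above 0.03 m or angle between any of spare_canister, spray_can, tray_cup, mug, phone, mouse's own z axis and vertical above 0.4 rad).
It also fails if it takes over 48 s, if anything falls off the work surface, if the arm or the gripper's body presses on something with over 40 N, if the wrist force passes 120 N, or if a joint passes its speed limit or range.

ROBOT

A 6-joint arm with a two-finger parallel gripper is mounted at the origin on a cart in front of the work surface, level with it; the furniture and walls round the work are solid. World frame = base frame: x ahead of the robot, y to its left, z up, the work surface at z = 0. Lengths are in m, angles in rad, forces in N, time in s.
With the tool pointing down it reaches from about 0.3 to 0.825 m from the base axis. Payload 5.4 kg.
Tool frame: the origin (TCP) lies on the centre line of the jaws, within the pads' length; the fingertips stand 14 mm ahead of it and the grasp point (between the pads) lies 5 mm behind it; z points along the fingers, y is the line along which they close (so a half turn about z gives the same grasp; the last joint's range is limited). The gripper opens to 92 mm and grips with 3 to 60 N. Pads are 20 mm wide; open, the fingers measure 128 mm over their backs; the gripper's body (75 mm by 189 mm) begins 69 mm behind the grasp point.
Start: joints at [1.075, 0.158, 1.597, -0, 1.386, -0.21], TCP at [0.162, 0.552, 0.229] pointing down, gripper open.
Joint ranges: [-2.91, 2.91], [-0.94, 2.29], [0.18, 2.7], [-1.29, 4.43], [0.17, 2.64], [-3, 3]. Speed limits (rad/s): [2.57, 2.57, 3.14, 3.14, 3.14, 3.14].

INTERFACE

Orientations are given as a rotation vector (axis times angle).
In Python, from rig import telemetry, imaging, finish_job gives the robot as it stands.
- The arm moves only by the shell command python3 -m handwheel 'ROWS'. ROWS is JSON, a list of rows, each a list of 3 entries, a list of its own where there are three numbers: the shift along the tool's x, y, z in mm, then the turn, a rotation vector about the tool's x, y, z in degrees, then the finger opening in mm, from 0 to 91.9. In form: [[[tx, ty, tz], [wx, wy, wz], grip], ...]. A call has 1 to 8 rows; each row is the pose to reach, as a shift and turn from the pose commanded when the call began, along the tool's axes at that moment; what a row does not reach only later rows make up. A row lasts 1/10 s, in which the tool goes at most 50 mm and 8.59 degrees, less where a joint would pass 70% of its speed; a pose out of reach is approached as far as the arm can. A call with a gripper value outside its range is refused whole. The fingers move at their own pace and stop on an object; the grip force is fixed at half the most. Time passes only in rows, so rows that repeat a pose let the fingers close. It gives the time, the measured TCP pose, the force, the opening and the grip force at its end, in the units of the state.
- telemetry.get_state(): the state, without advancing time (a new reading comes with each control period).
- imaging.capture(name): name is "scene" or "side" or "wrist"; returns (picture, depth): 384x512x3 uint8, red, green, blue; 384x512 float32, m along the optical axis (not along the pixel's ray), 0 where there is no reading.
- imaging.camera_info(name): a dict with "mtx" (3x3 intrinsics, pixels), "D" ([k1, k2, p1, p2, k3] as OpenCV has them; the pictures are not rectified), "camera_from_world" (4x4, takes a point from world to camera coordinates). Camera axes: x right, y up, looking along -z (the intrinsics and any distortion apply to the point x, -y, -z); pixel columns grow to the right and rows downward; lengths in m; the calibration is good to about 2 mm. A picture is of the moment at which its call begins: read the wrist's pose just before it. camera_info takes no time and is no camera call; for the wrist camera it gives the pose at the moment of the call.
- finish_job(): hands the job in; it is judged then, once.
The state is a dict: "t": time; "q": joint angles; "joint_vel": joint speeds; "joint_efforts": joint torques, N m; "ee_pos": TCP position; "tool_rot": TCP orientation; "force": force on the tool from outside, world axes, zero at the start; "moment": the same for the moment, N m; "finger_gap": finger opening in m; "finger_force": force on a finger pad.
Only numpy, scipy, OpenCV 4.12 (cv2) and the standard library are available. Lean on these libraries where they do the work, as an engineer would, in place of code of your own. Each camera call takes 0.05 s, during which the arm holds its last target. There are 200 camera calls.

## Working session

There is one attempt and no reset: what is moved stays moved. The work goes in short steps, Python scripts to look and compute and a shell command to move; the robot and the scene stay as the last step left them, time stands still between calls to the robot, and variables do not carry over. Pictures are saved under pics/ and viewed, at most 10 in all, crops included, and the job is handed in when it is done.

```bash
mkdir -p pics; cat > h.py <<'E'
import numpy as np,cv2
from rig import telemetry,imaging
def cap(n,save=None):
    ci=imaging.camera_info(n); im,d=imaging.capture(n)
    if save: cv2.imwrite('pics/'+save+'.png',im[:,:,::-1])
    return im,d,ci
def cloud(d,ci):
    h,w=d.shape; u,v=np.meshgrid(np.arange(w),np.arange(h))
    p=cv2.undistortPoints(np.stack([u,v],-1).reshape(-1,1,2).astype(float),np.array(ci['mtx']),np.array(ci['D'])).reshape(h,w,2)
    c=np.stack([p[...,0]*d,-p[...,1]*d,-d,np.ones_like(d)],-1)
    W=c@np.linalg.inv(np.array(ci['camera_from_world'])).T
    W=W[...,:3]; W[d<=0]=np.nan
    return W
E
python3 - <<'E'
from h import *
for n in('scene','side'):
    im,d,ci=cap(n,n); np.savez(n,im=im,d=d,W=cloud(d,ci)); print(n,np.linalg.inv(np.array(ci['camera_from_world']))[:3,3])
a=np.hstack([cv2.imread('pics/scene.png'),cv2.imread('pics/side.png')])
s=telemetry.get_state(); print(s['t'],s['ee_pos'],s['tool_rot'],s['force'],s['finger_gap'])
E
```

```text
scene [-0.04725915 -0.84952855  0.5883089 ]
side [0.30178643 0.99392386 0.78826105]
0.1 [0.16184417 0.55118957 0.2277074 ] [-4.47167891e-01 -3.10902381e+00  2.51102125e-03] [-0.33109072  0.50840674 -0.23977972] 0.09190980860477097
```

View pics/scene.png

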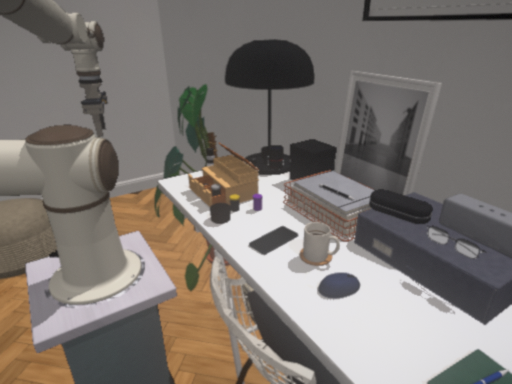

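View pics/side.png

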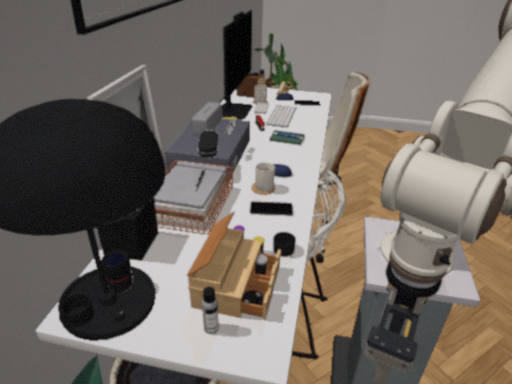

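The organiser is at the left end of the desk: scene (225,180), side (235,270). These could be taken for the canister, by side pixel:
- (261,264): grey-topped, in the farther (right) drawer
- (258,243): yellow-lidded spare on the desk
- (238,230): purple one
- (284,243): black cup
- (252,297): dark lens cap in the near (left) drawer

I choose (261,264), which stands in the drawer, and will check it in a crop.

```bash
python3 - <<'E'
from h import *
Z=np.load('side.npz'); im,W=Z['im'],Z['W']
c=im[205:345,180:310,::-1]; cv2.imwrite('pics/crop.png',cv2.resize(c,None,fx=4.2,fy=4.2,interpolation=cv2.INTER_CUBIC))
for n,pts in dict(side=[(261,257),(258,240),(238,230),(284,238),(252,297),(209,292),(235,300),(230,222),(195,273),(120,130),(60,90),(150,160)]).items():
    for u,v in pts: print(n,u,v,W[v,u].round(3))
# ledge top z~.076 region
m=(abs(W[...,2]-.076)<.004)&(W[...,1]>.2)
P=W[m]; 
box=(abs(P[:,0]-np.median(P[:,0]))<.15)&(abs(P[:,1]-np.median(P[:,1]))<.2); P=P[box]; print(len(P),P.mean(0),cv2.minAreaRect(P[:,:2].astype(np.float32)))
# shade
m=(W[...,2]>.3)&(W[...,0]>.25); print('high',np.nanpercentile(W[m],[1,99],axis=0))
Z=np.load('scene.npz');W=Z['W'];print('lampscene',W[[50,85,70],[270,270,240]].round(3))
E
```

```text
side 261 257 [0.439 0.188 0.059]
side 258 240 [0.463 0.11  0.051]
side 238 230 [0.513 0.148 0.107]
side 284 238 [0.395 0.046 0.021]
side 252 297 [0.439 0.299 0.021]
side 209 292 [0.515 0.405 0.13 ]
side 235 300 [0.47  0.353 0.06 ]
side 230 222 [ 0.584 -0.026 -0.004]
side 195 273 [0.582 0.313 0.086]
side 120 130 [0.673 0.389 0.49 ]
side 60 90 [0.962 0.158 0.467]
side 150 160 [0.625 0.382 0.431]
1082 [0.48678575 0.29221809 0.07646622] ((0.5199657678604126, 0.30854690074920654), (0.22083880007266998, 0.13125669956207275), 87.81079864501953)
high [[ 0.54968273 -2.59875682  0.31022321]
 [ 0.96245947  0.56033676  0.66354397]]
lampscene [[0.728 0.279 0.488]
 [0.698 0.234 0.377]
 [0.635 0.336 0.421]]
```

View pics/crop.png

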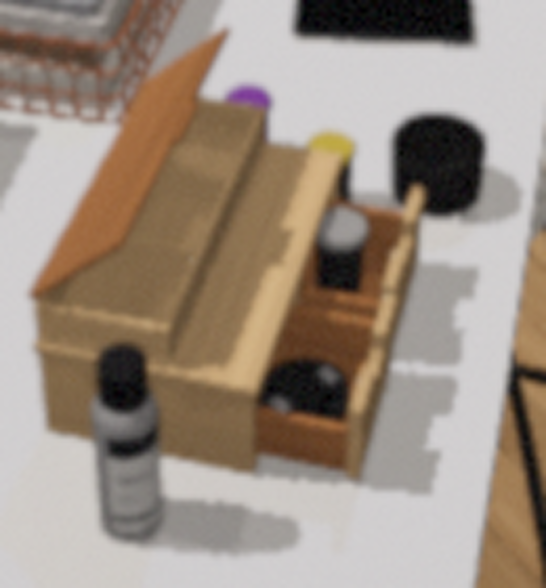

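The crop confirms the choice: the grey-topped canister stands in the far (right) drawer at crop (342,240). The lens cap lies in the near drawer at (305,390). The yellow spare (332,150), the purple look-alike (247,100) and the cup (438,160) stand outside. Next I fit the organiser's frame.

```bash
python3 - <<'E'
from h import *
Z=np.load('side.npz'); im,W=Z['im'],Z['W']
u,v=np.meshgrid(np.arange(512),np.arange(384))
roi=(u>180)&(u<285)&(v>205)&(v<345)
m=roi&(abs(W[...,2]-.0765)<.003)
n,l,st,c=cv2.connectedComponentsWithStats(m.astype(np.uint8),connectivity=4)
k=1+np.argmax(st[1:,4]); print(st[1:][st[1:,4]>30])
P=W[l==k]; r=cv2.minAreaRect(P[:,:2].astype(np.float32)); print('ledge',r, cv2.boxPoints(r).round(3).tolist())
# front edge: max-over rows: per y bin min x
yb=np.arange(.14,.37,.01)
E=[];B=[]
for y in yb:
    q=P[abs(P[:,1]-y)<.005]
    if len(q)>5: E.append((y,np.percentile(q[:,0],3),np.percentile(q[:,0],97)))
E=np.array(E);print(E.round(3).tolist())
for y in yb:
    a=W[roi&(abs(W[...,1]-y)<.005)&(W[...,0]<.44)&(W[...,2]>.052)&(W[...,2]<.075)]
    if len(a): B.append((y,a[:,0].min(),np.median(a[:,0]),a[:,0].max(),a[:,2].max(),len(a)))
print('boards');print(np.array(B).round(3))
# lid: reddish colour region above .115
for z0 in(.115,.13,.145,.16):
    q=W[roi&(abs(W[...,2]-z0)<.006)&(W[...,0]>.5)]
    print(z0,len(q),np.percentile(q,[2,50,98],axis=0).round(3).tolist())
s=(W[...,2]>.3)&(W[...,0]>.4)&(u<175); q=W[s]; print('shade minx',q[:,0].min(),np.percentile(q[:,0],[.2,2]),'low z',np.percentile(q[:,2],[.5,5]),q[:,1].min())
Z=np.load('scene.npz');W=Z['W']
s=(W[...,2]>.3)&(v<95)&(u>222)&(u<318)&(W[...,0]>.3)&(W[...,0]<1.2); q=W[s]; print('scene shade',np.nanpercentile(q,[.5,50,99.5],axis=0).round(3).tolist())
E
```

```text
[[ 183  206   23    4   42]
 [ 215  239   46   59 1141]
 [ 188  285   16    6   34]]
ledge ((0.4835538864135742, 0.2499581128358841), (0.2145940065383911, 0.06296198070049286), 87.81079864501953) [[0.4480000138282776, 0.14399999380111694], [0.5109999775886536, 0.1420000046491623], [0.5189999938011169, 0.35600000619888306], [0.4560000002384186, 0.3580000102519989]]
[[0.15, 0.451, 0.501], [0.16, 0.451, 0.5], [0.17, 0.452, 0.5], [0.18, 0.453, 0.501], [0.19, 0.452, 0.502], [0.2, 0.457, 0.503], [0.21, 0.452, 0.502], [0.22, 0.453, 0.503], [0.23, 0.453, 0.503], [0.24, 0.454, 0.502], [0.25, 0.453, 0.504], [0.26, 0.454, 0.505], [0.27, 0.454, 0.504], [0.28, 0.455, 0.504], [0.29, 0.455, 0.504], [0.3, 0.455, 0.505], [0.31, 0.457, 0.506], [0.32, 0.456, 0.504], [0.33, 0.457, 0.506], [0.34, 0.458, 0.507], [0.35, 0.457, 0.515], [0.36, 0.463, 0.517]]
boards
[[ 0.15   0.396  0.396  0.399  0.063  3.   ]
 [ 0.16   0.392  0.394  0.4    0.065  9.   ]
 [ 0.17   0.393  0.396  0.399  0.065  7.   ]
 [ 0.18   0.394  0.398  0.438  0.068 10.   ]
 [ 0.19   0.393  0.4    0.439  0.07  22.   ]
 [ 0.2    0.394  0.426
[... 495 characters left out ...]
  0.395  0.052  2.   ]
 [ 0.32   0.395  0.397  0.402  0.068 12.   ]
 [ 0.33   0.396  0.399  0.403  0.068 11.   ]
 [ 0.34   0.396  0.4    0.403  0.069 14.   ]
 [ 0.35   0.396  0.4    0.403  0.067 19.   ]]
0.115 162 [[0.505, 0.152, 0.11], [0.581, 0.312, 0.116], [0.59, 0.414, 0.121]]
0.13 266 [[0.507, 0.151, 0.125], [0.565, 0.335, 0.129], [0.577, 0.413, 0.135]]
0.145 159 [[0.545, 0.15, 0.139], [0.554, 0.263, 0.145], [0.563, 0.35, 0.151]]
0.16 242 [[0.526, 0.15, 0.155], [0.535, 0.265, 0.162], [0.547, 0.351, 0.166]]
shade minx 0.613229134643777 [0.61517938 0.62362677] low z [0.31372389 0.37146684] -0.6163003099562155
scene shade [[0.62, 0.205, 0.307], [0.959, 0.367, 0.494], [0.969, 1.086, 0.663]]
```

```bash
cat > go.py <<'E'
import sys,numpy as np
from scipy.spatial.transform import Rotation as Ro
from rig import telemetry
x,y,z,t=map(float,sys.argv[1:5]); s=telemetry.get_state()
yaw=-.035; t=np.radians(t)
R=Ro.from_euler('z',yaw).as_matrix()@np.array([[-np.cos(t),0,np.sin(t)],[0,1,0],[-np.sin(t),0,-np.cos(t)]])
R0=Ro.from_rotvec(s['tool_rot']).as_matrix()
print('t',round(s['t'],2),'pos',np.round(s['ee_pos'],4),'F',np.round(s['force'],1),'gap',round(s['finger_gap'],4))
print('shift mm',(R0.T@(np.array([x,y,z])-s['ee_pos'])*1e3).round(1),'turn',np.degrees(Ro.from_matrix(R0.T@R).as_rotvec()).round(2))
E
python3 go.py .541 .25 .25 25
```

```text
t 0.1 pos [0.1618 0.5512 0.2277] F [-0.3  0.5 -0.2] gap 0.0919
shift mm [-448.7 -182.2  -22.1] turn [ -3.22 -24.9  -14.12]
```

```bash
python3 -m handwheel '[[[-45,-18,-10],[-0.8,-6,-3.5],0],[[-90,-36,-20],[-1.6,-12,-7],0],[[-135,-55,-22],[-2.4,-18,-10.5],0],[[-180,-73,-22],[-3.2,-24.9,-14.1],0],[[-225,-91,-22],[-3.2,-24.9,-14.1],0],[[-270,-110,-22],[-3.2,-24.9,-14.1],0],[[-315,-128,-22],[-3.2,-24.9,-14.1],0],[[-315,-128,-22],[-3.2,-24.9,-14.1],0]]'; python3 go.py .541 .25 .25 25
```

```text
t: 0.9
ee_pos: [0.4316, 0.3359, 0.2505]
tool_rot: [0.058, 2.703, -0.013]
force: [-0.2, -0.1, 0.0]
finger_gap: 0.0301
finger_force: 0.0
t 0.9 pos [0.4316 0.3359 0.2505] F [-0.2 -0.1  0. ] gap 0.0301
shift mm [-102.1  -81.2   48.3] turn [-0.19  0.08 -0.4 ]
```

```bash
python3 -m handwheel '[[[-34,-27,16],[0,0,-0.4],0],[[-68,-54,32],[0,0,-0.4],0],[[-102,-81,48],[0,0,-0.4],0],[[-102,-81,48],[0,0,-0.4],0]]'; python3 go.py .541 .25 .18 25; python3 -c "
from h import *
cap('side','s2')
i=cv2.imread('pics/s2.png')[150:345,150:410];cv2.imwrite('pics/s2c.png',cv2.resize(i,None,fx=3,fy=3))"
```

```text
t: 1.3
ee_pos: [0.5406, 0.2521, 0.25]
tool_rot: [0.045, 2.704, -0.014]
force: [-0.6, -0.2, 0.4]
finger_gap: 0.0006
finger_force: 0.0
t 1.3 pos [0.5406 0.2521 0.25  ] F [-0.6 -0.2  0.4] gap 0.0006
shift mm [29.2 -1.9 63.6] turn [-0.11  0.05  0.1 ]
```

View pics/s2c.png

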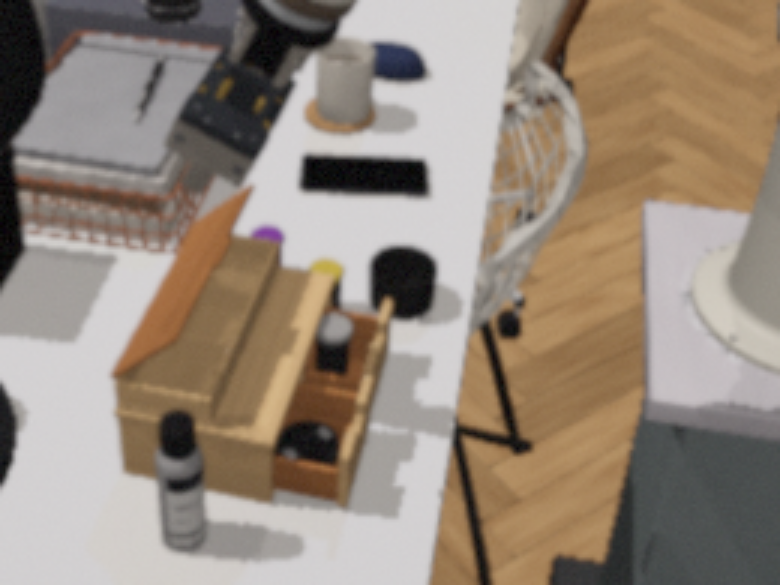

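The closed gripper hovers above the lid at crop (230,140), clear of the lamp at the left edge. The lid's edge is at (250,190). I'll press straight down.

```bash
python3 -m handwheel '[[[8,-2,18],[0,0,0],0],[[17,-2,36],[0,0,0],0],[[23,-2,50],[0,0,0],0],[[27,-2,59],[0,0,0],0],[[31,-2,68],[0,0,0],0],[[36,-2,77],[0,0,0],0],[[40,-2,86],[0,0,0],0],[[44,-2,95],[0,0,0],0]]'; python3 go.py .541 .25 .124 25
```

```text
t: 2.15
ee_pos: [0.5387, 0.2532, 0.1456]
tool_rot: [0.039, 2.703, -0.01]
force: [-1.2, 0.2, 3.2]
finger_gap: 0.0002
finger_force: 1.7
t 2.15 pos [0.5387 0.2532 0.1456] F [-1.2  0.2  3.2] gap 0.0002
shift mm [ 7.  -3.2 20.6] turn [0.08 0.11 0.34]
```

Contact is at 3 N and the lid is moving down.

```bash
python3 -m handwheel '[[[3,0,7],[0,0,0],0],[[6,0,14],[0,0,0],0],[[8,0,18],[0,0,0],0],[[9,0,21],[0,0,0],0],[[9,0,21],[0,0,0],0]]'; python3 go.py .541 .25 .118 25
```

```text
t: 2.65
ee_pos: [0.5409, 0.2535, 0.1282]
tool_rot: [0.038, 2.699, -0.011]
force: [-20.0, -4.9, 32.6]
finger_gap: 0.0004
finger_force: 16.4
t 2.65 pos [0.5409 0.2535 0.1282] F [-20.   -4.9  32.6] gap 0.0004
shift mm [ 4.2 -3.4  9.2] turn [0.06 0.35 0.38]
```

```bash
python3 -m handwheel '[[[-15,0,-30],[0,0,0],0],[[-34,0,-70],[0,0,0],0],[[-34,0,-70],[0,0,0],0]]'; python3 go.py .35 .203 .2 15; python3 -c "
from h import *
im,d,ci=cap('side','s3'); W=cloud(d,ci)
u,v=np.meshgrid(np.arange(512),np.arange(384))
q=W[(u>180)&(u<270)&(v>205)&(v<345)&(W[...,0]>.49)&(W[...,0]<.6)&(W[...,1]>.15)&(W[...,1]<.35)&(W[...,2]<.15)&(W[...,2]>.085)]
for x in np.arange(.49,.6,.01):
  k=q[abs(q[:,0]-x)<.005]
  if len(k):print(round(x,3),len(k),np.percentile(k[:,2],[10,50,90]).round(3))
i=cv2.imread('pics/s3.png')[150:345,150:410];cv2.imwrite('pics/s3c.png',cv2.resize(i,None,fx=3,fy=3))"
```

```text
t: 2.95
ee_pos: [0.5439, 0.254, 0.2075]
tool_rot: [0.04, 2.693, -0.006]
force: [0.1, 0.8, 0.5]
finger_gap: 0.0004
finger_force: 0.0
t 2.95 pos [0.5439 0.254  0.2075] F [0.1 0.8 0.5] gap 0.0004
shift mm [176.6 -56.6 -76.6] turn [ 0.22 10.68  0.29]
0.5 114 [0.091 0.108 0.112]
0.51 290 [0.093 0.111 0.114]
0.52 214 [0.11  0.112 0.114]
0.53 213 [0.11  0.112 0.115]
0.54 206 [0.11  0.113 0.114]
0.55 220 [0.11  0.112 0.114]
0.56 223 [0.11  0.112 0.114]
0.57 211 [0.11  0.112 0.114]
0.58 194 [0.107 0.112 0.114]
0.59 38 [0.101 0.11  0.114]
```

View pics/s3c.png

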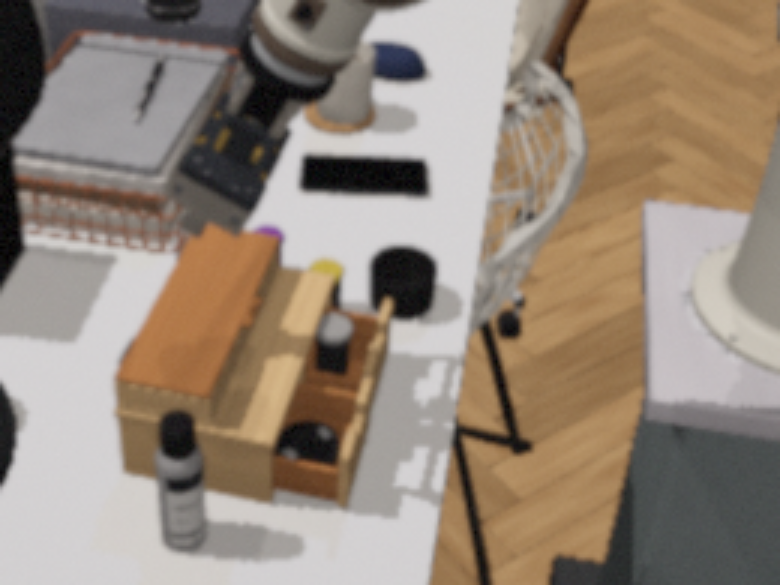

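The lid, at crop (210,310), lies level and measures z = 0.112 all along. Next I move to the front of the right drawer.

```bash
python3 -m handwheel '[[[40,-13,-17],[0,3,0],0],[[80,-26,-34],[0,6,0],0],[[120,-38,-52],[0,9,0],0],[[150,-48,-65],[0,10.7,0.3],0],[[177,-57,-77],[0,10.7,0.3],0],[[177,-57,-77],[0,10.7,0.3],0]]'; python3 go.py .35 .203 .047 15
```

```text
t: 3.6
ee_pos: [0.3424, 0.2007, 0.1926]
tool_rot: [0.049, 2.895, -0.008]
force: [0.4, -0.0, -0.3]
finger_gap: 0.0003
finger_force: 0.0
t 3.6 pos [0.3424 0.2007 0.1926] F [ 0.4 -0.  -0.3] gap 0.0003
shift mm [ 28.2   2.7 143.1] turn [-0.06 -0.89  0.08]
```

```bash
python3 -m handwheel '[[[9,1,40],[0,0,0],0],[[18,2,80],[0,0,0],0],[[24,3,115],[0,0,0],0],[[28,3,135],[0,0,0],0],[[28,3,143],[0,0,0],0],[[28,3,143],[0,0,0],0]]'; python3 go.py .366 .202 .047 15;python3 -c "
from h import *
cap('side','s4')
i=cv2.imread('pics/s4.png')[150:345,150:410];cv2.imwrite('pics/s4c.png',cv2.resize(i,None,fx=3,fy=3))"
```

```text
t: 4.2
ee_pos: [0.3533, 0.2039, 0.0483]
tool_rot: [0.05, 2.895, -0.008]
force: [0.5, 0.5, -0.3]
finger_gap: 0.0004
finger_force: 0.0
t 4.2 pos [0.3533 0.2039 0.0483] F [ 0.5  0.5 -0.3] gap 0.0004
shift mm [-12.1  -1.4   4.4] turn [-0.06 -0.87  0.05]
```

View pics/s4c.png

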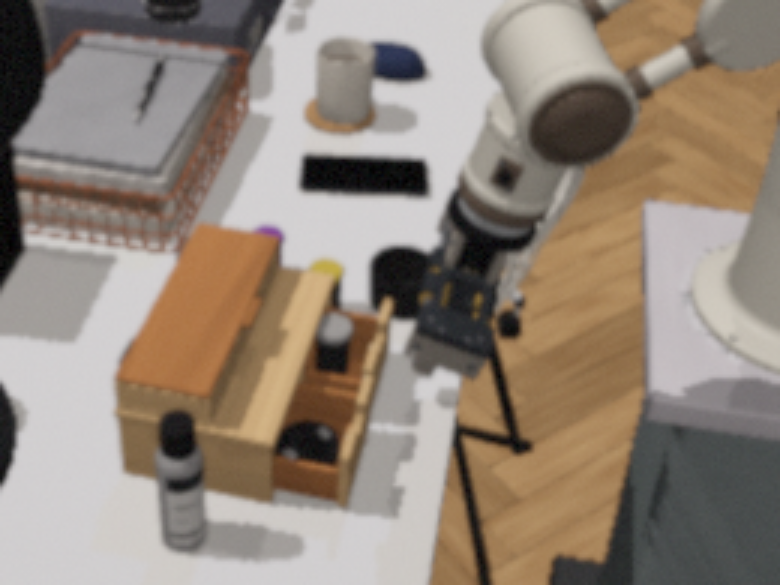

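The fingertips, at crop (445,395), are in front of the drawers. I'll check their lateral position by depth.

```bash
python3 - <<'E'
from h import *
ci=imaging.camera_info('side'); M=np.array(ci['camera_from_world'])
def pj(p):
    c=M@np.r_[p,1]; return cv2.projectPoints(np.array([[c[0],-c[1],-c[2]]]),np.zeros(3),np.zeros(3),np.array(ci['mtx']),np.array(ci['D']))[0].ravel()
for n,p in dict(tip=(.357,.204,.034),rf=(.393,.201,.066),bound=(.394,.252,.066),rend=(.391,.152,.066)).items(): print(n,((pj(p)-[150,150])*3).round())
E
```

```text
tip [419. 368.]
rf [382. 333.]
bound [371. 372.]
rend [393. 297.]
```

```bash
python3 - <<'E'
from h import *
im,d,ci=cap('side','s5'); W=cloud(d,ci)
for v in range(262,290,3): print(v,[tuple((W[v,u]*1000).round().astype(int).tolist()) for u in range(284,304,4)])
i=cv2.imread('pics/s5.png')[235:300,260:340];cv2.imwrite('pics/s5c.png',cv2.resize(i,None,fx=7,fy=7,interpolation=cv2.INTER_CUBIC))
E
```

```text
262 [(381, 133, 3), (357, 296, 154), (348, 295, 155), (339, 297, 159), (329, 300, 164)]
265 [(366, 288, 135), (357, 290, 140), (348, 288, 140), (338, 296, 149), (329, 295, 150)]
268 [(378, 152, -1), (356, 290, 130), (347, 289, 131), (337, 292, 136), (328, 286, 132)]
271 [(376, 169, 3), (361, 217, 51), (351, 217, 53), (337, 292, 126), (327, 289, 126)]
274 [(374, 180, 3), (363, 176, 1), (350, 217, 43), (342, 170, 0), (331, 170, 2)]
277 [(373, 190, 1), (362, 186, 0), (351, 185, 1), (340, 182, 0), (329, 179, 0)]
280 [(371, 202, 1), (360, 198, 0), (350, 196, 0), (339, 194, 1), (328, 191, 1)]
283 [(369, 213, 2), (359, 211, 2), (348, 208, 2), (337, 205, 1), (327, 203, 1)]
286 [(368, 223, 0), (357, 222, 2), (347, 219, 1), (336, 217, 2), (326, 215, 2)]
289 [(366, 233, 0), (355, 233, 2), (345, 228, 0), (335, 228, 1), (324, 223, 0)]
```

View pics/s5c.png

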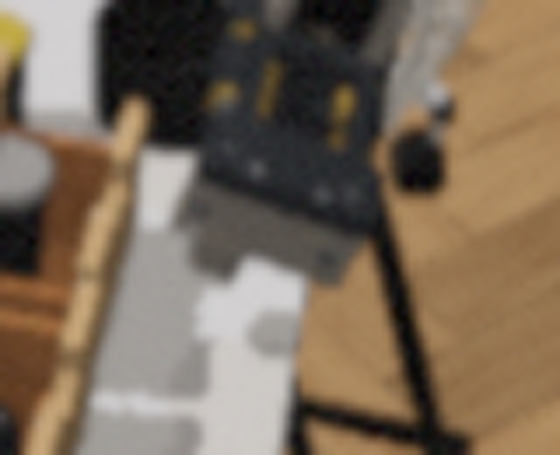

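The nub at crop (215,265) is the fingertip: its left face measures y = 0.217, and z = 0.043 there. The grey blob seen before was only a shadow. The tip is centred on the right drawer's front, so I push gently.

```bash
python3 go.py .443 .200 .047 15; python3 -m handwheel '[[[-12,0,3],[0,0,0],0],[[-20,0,5],[0,0,0],0],[[-26,0,7],[0,0,0],0],[[-32,-1,8],[0,0,0],0],[[-39,-1,10],[0,0,0],0],[[-46,-1,12],[0,0,0],0],[[-53,-1,13],[0,0,0],0],[[-60,-1,15],[0,0,0],0]]'; python3 go.py .443 .2 .047 15
```

```text
t 4.3 pos [0.355  0.2045 0.0506] F [0.3 0.9 0.2] gap 0.0004
shift mm [-84.5  -1.5  25.4] turn [ 0.03 -0.6   0.04]
t: 5.1
ee_pos: [0.4161, 0.2011, 0.05]
tool_rot: [0.049, 2.892, -0.007]
force: [-1.7, -0.3, 0.5]
finger_gap: 0.0004
finger_force: 0.7
t 5.1 pos [0.4161 0.2011 0.05  ] F [-1.7 -0.3  0.5] gap 0.0004
shift mm [-25.3  -0.2   9.6] turn [-0.   -0.7   0.06]
```

```bash
python3 -m handwheel '[[[-5,0,1],[0,0,0],0],[[-10,0,2],[0,0,0],0],[[-14,0,4],[0,0,0],0],[[-17,0,5],[0,0,0],0],[[-20,0,6],[0,0,0],0],[[-22,0,6],[0,0,0],0],[[-24,0,7],[0,0,0],0],[[-24,0,7],[0,0,0],0]]'; python3 go.py .35 .2 .055 15
```

```text
t: 5.9
ee_pos: [0.4405, 0.2004, 0.0493]
tool_rot: [0.049, 2.892, -0.006]
force: [-4.0, -0.2, 2.2]
finger_gap: 0.0005
finger_force: 1.7
t 5.9 pos [0.4405 0.2004 0.0493] F [-4.  -0.2  2.2] gap 0.0005
shift mm [ 86.2  -3.5 -27.9] turn [ 0.01 -0.72  0.05]
```

Force has just risen, so the drawer is probably at the stop. I'll nudge 4 mm more to be sure, then back off.

```bash
python3 -m handwheel '[[[-2,0,0],[0,0,0],0],[[-4,0,1],[0,0,0],0],[[-4,0,1],[0,0,0],0]]'; python3 -m handwheel '[[[10,0,-2],[0,0,0],0],[[40,0,-10],[0,0,0],0],[[80,0,-20],[0,0,0],0],[[86,0,-28],[0,0,0],0],[[86,0,-68],[0,0,0],0],[[86,0,-110],[0,0,0],0],[[86,0,-150],[0,0,0],0],[[86,0,-150],[0,0,0],0]]'; python3 - <<'E'
from h import *
im,d,ci=cap('side','s6'); W=cloud(d,ci)
i=cv2.imread('pics/s6.png')[205:345,180:310];cv2.imwrite('pics/s6c.png',cv2.resize(i,None,fx=4.2,fy=4.2,interpolation=cv2.INTER_CUBIC))
u,v=np.meshgrid(np.arange(512),np.arange(384)); roi=(u>180)&(u<285)&(v>205)&(v<345)
for y in np.arange(.16,.36,.02):
    a=W[roi&(abs(W[...,1]-y)<.006)&(W[...,2]>.03)&(W[...,2]<.085)&(W[...,0]<.47)]
    print(round(y,2),len(a),a[:,0].min().round(4) if len(a) else '')
print(telemetry.get_state()['force'])
E
```

```text
t: 6.2
ee_pos: [0.4412, 0.2002, 0.0479]
tool_rot: [0.049, 2.9, -0.008]
force: [-15.8, 2.1, 11.2]
finger_gap: 0.0002
finger_force: 7.8
t: 7.0
ee_pos: [0.3279, 0.2057, 0.1801]
tool_rot: [0.048, 2.878, 0.0]
force: [0.2, -0.7, -0.2]
finger_gap: 0.0005
finger_force: 0.0
0.16 33 0.4502
0.18 34 0.45
0.2 34 0.4507
0.22 31 0.4516
0.24 36 0.4518
0.26 160 0.3932
0.28 47 0.3936
0.3 42 0.3943
0.32 43 0.3951
0.34 130 0.3956
[-0.00859286  0.3350503  -0.51739665]
```

View pics/s6c.png

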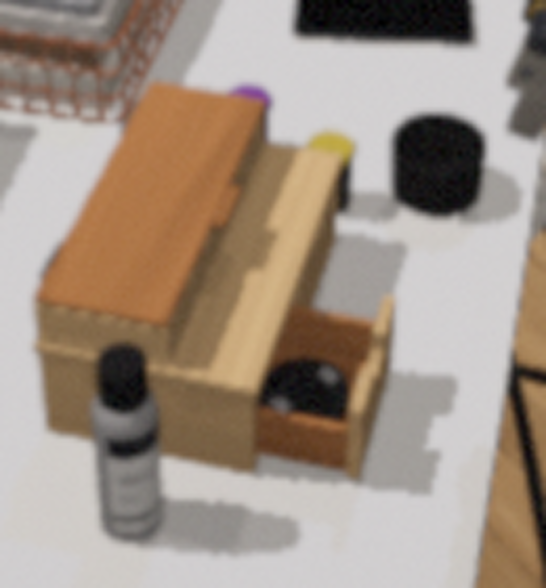

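The lid is flat at crop (150,200), the right drawer is flush and the left drawer is unmoved. The bystanders are where they were, and 16 N at the stop confirms the drawer is home.

```bash
python3 -c "
from rig import finish_job
print(finish_job())"
```

```text
the job is handed in; nothing more can be done
None
```

I pressed the lid fully down and pushed the canister's (right) drawer home to its stop, leaving the lens-cap drawer and everything else on the desk where they were; the canister was hidden once the drawer shut, so I could not check that it stayed upright, and the hand-in returned no verdict.

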